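# Show a cabinet hinge to the inspection camera

### The job

Turn the sleeve on the inspection camera's base to stop 3 (three dots). Then lift the hinge with the orange clip out of its bore in the cabinet door and hold it up to the camera: the round cup 12 cm straight in front of the lens, the hinge's underside square to the lens and the cup end uppermost. Finish while still holding it there, still and clear of everything, and leave the plain hinge and the other things on the bench where they are.

Things in the scene. Friction and masses are not known exactly. Their poses are not given: they have to be found in the camera images.
- sleeve (a joint): Upright scale sleeve on the rig, turning about a vertical axis: low ribbed grey collar (46 mm) with a black wing grip on top and an orange pointer. Rad, clockwise from above: 0 = stop 1 (one dot), 0.7 = stop 2, 1.4 = stop 3, 2.1 = stop 4; end stops at 0 and 2.1. When let go, a spring detent (0.11 Nm to pass) draws it to the nearest stop. Must end within 0.2 rad of 1.4.
- sleeve_grip (a point): On the sleeve's axis, at the height to grip its wing: an upright bar 44 (x) x 20 (y) x 41 mm high, 13 mm of it above this point; the collar's top is 28 mm below it. x points along the wing to the orange pointer, y across the wing (the way to pinch it), z up; x and y turn with the sleeve. At value q, x is (1.05 - q) rad anticlockwise of the rig's x axis. Scale disc (86 mm): 35 mm below.
- rig: Base plate of the inspection camera, fixed to the bench, 220 (x) x 240 (y) x 14 mm, origin at the centre of its underside, z up, x pointing away from the robot. The blue camera head is at x 50, y -60 mm, the sleeve at x -50, y 70 mm; the camera's highest part is 115 mm above the bench.
- lens (a point): Centre of the front glass of the camera (42 mm black barrel with white light ring), 100 mm above the bench. Its z axis is the viewing direction, pointing up and back towards the robot, 35 degrees from vertical; its x axis is square to that and points uphill, away from the robot.
- focus (a point): Point in the air 120 mm straight in front of the lens (along the lens's z axis), about 198 mm above the bench: where the centre of the cup has to be held. Same axes as lens.
- hinge_cup (a point): Steel cabinet hinge with orange clip, 100 g: centre of its 34 mm round cup, level with the flange's underside, which rests on the door's face. z points up out of the bore, so the underside looks along -z; x points from arm to cup. The cup reaches 11 mm below this point; flange 24 (x) x 50 (y) x 3 mm above it. Held as asked, its z lies along the lens's z (same sense) and its x along the lens's x.
- hinge_arm (a point): Where to grip that hinge: centre (half-way up) of its straight arm, 40 mm from the cup centre towards -x and 7.5 mm above the flange's underside; same axes. The arm is a bar 16 mm wide (y), 15 high, reaching to x = -75 mm from the cup; its outer 20 mm is the orange clip. The point is 16 mm outside the door's edge and 37 mm above the bench, with free space under and on both sides.
- hinge_plain_cup (a point): The other hinge, of the same shape but with a dark grey clip, in the other bore: centre of its cup. To be left alone.
- hinge: The body of the hinge with the orange clip; its origin and axes are those of hinge_cup.
- door: White cabinet door, 220 (x) x 280 (y) x 18 mm, lying fixed on two 12 mm battens, upper face 30 mm above the bench; origin at the centre on the bench. Two round bores, 13 mm deep and 36.5 mm wide, at x -86, y +85 and -85 mm; the hinges' arms overhang its edge at x = -110 mm, towards the robot. Lift a hinge straight up at least 15 mm to clear the bore.
- screwdriver: Lying screwdriver, about 200 mm long; origin at the centre of its underside. A bystander: leave alone.
- pencil: Flat red carpenter's pencil, 170 x 14 x 8 mm, lying; origin at the centre of its underside. A bystander: leave alone.
- glue: White glue bottle with blue label and orange cap, 60 mm diameter, 170 mm tall, standing; origin at the centre of its underside. A bystander: leave alone.
- screw_jar: Clear jar with black lid, 68 mm diameter, 70 mm tall, standing; origin at the centre of its underside. A bystander: leave alone.
- tape: Yellow tape measure, 66 x 34 x 60 mm, standing; origin at the centre of its underside. A bystander: leave alone.
- offcut: Plywood offcut, 130 x 60 x 18 mm, lying flat; origin at the centre of its underside. A bystander: leave alone.
There are look-alikes about, which are no part of the job. Leave any pink look-alike of the hinge alone.

How it is judged:
By the outcome, as a careful person would: the job done as asked, in the order asked, and still so for the second after the job is handed in, while the arm keeps its last pose, push and grip.
It also fails if it takes over 53 s, if anything falls off the work surface, if the arm or the gripper's body presses on something with over 40 N, if the wrist force passes 120 N, or if a joint passes its speed limit or range.

### The arm

A 7-joint arm with a two-finger parallel gripper is mounted at the origin on the work surface. World frame = base frame: x ahead of the robot, y to its left, z up, the work surface at z = 0. Lengths are in m, angles in rad, forces in N, time in s.
With the tool pointing down it reaches from about 0.35 to 0.9 m from the base axis. Payload 8.1 kg.
Tool frame: the origin (TCP) lies at the very end of the fingers, on their centre line; the grasp point (between the pads) lies 19 mm behind it; z points along the fingers, x is the direction in which the jaws open and shut, and the axes are right-handed (so a half turn about z gives the same grasp; the last joint's range is limited). The gripper opens to 92 mm and grips with 3 to 60 N. Pads are 19 mm wide; open, the fingers measure 130 mm over their backs; the gripper's body (75 mm by 190 mm) begins 47 mm behind the grasp point.
Start: joints at [-1.37, 0.434, 0.025, 1.573, -0.012, 1.134, -0.075], TCP at [0.187, 0.596, 0.227] pointing down, gripper open.
Joint ranges: [-2.62, 2.62], [-0.44, 2.09], [-1.27, 1.32], [0.08, 2.57], [-1.32, 4.46], [0.12, 2], [-2.74, 2.74]. Speed limits (rad/s): [2.22, 2.22, 3.01, 3.01, 3.14, 3.14, 3.14].

### API

Orientations are given as a rotation vector (axis times angle).
In Python, from cell import status, viewer, arm gives the robot as it stands.
- The arm moves only by the tool jog_arm, never from a script. Its argument "commands" is text: rows parted by semicolons, each of 7 numbers parted by spaces: the closure, from -1 (fully open) to 1 (shut), then the shift along the world's x, y, z normalised to -1 to 1, where 1 is 0.3 m, then the turn, a rotation vector about the world's x, y, z normalised to -1 to 1, where 1 is 2 pi rad. In form: jaw dx dy dz wx wy wz; .... A call has exactly 5 rows; each row shifts and turns the commanded pose from where the row before left it; what a row does not reach is not made up. A row lasts 1/10 s, in which the tool goes at most 50 mm and 8.59 degrees, less where a joint would pass 70% of its speed; a pose out of reach is approached as far as the arm can. A call with a number of a shift or a turn outside -1 to 1 is refused whole. A call with a gripper value outside its range is refused whole. The fingers move at their own pace and stop on an object; "force" is the grip in N (left out, the last holds). Time passes only in rows, so rows that do not move let the fingers close, or fill a call up. It gives the time, the measured TCP pose, the force and the opening at its end, in the units of the state.
- status.observe(): the state, without advancing time (a new reading comes with each control period).
- viewer.get_image(name): name is "side" or "top"; returns a dict with "pixels" (400x640x3 uint8, red, green, blue), "z_map" (400x640 float32, m along the optical axis (not along the pixel's ray), 0 where there is no reading), "camera_matrix" (3x3 intrinsics, pixels), "k1" (the pictures are not rectified: a ray, as slopes to the right and down, at radius r is drawn at 1 + k1 r^2 times it, then the intrinsics apply), "R" (3x3) and "t" (3): a world point X has camera coordinates R X + t. Camera axes: x right, y down, z forward; pixel columns grow to the right and rows downward; lengths in m; the calibration is good to about 2 mm. A picture is of the moment at which its call begins.
- arm.sign_off(): hands the job in, once; it reports no verdict.
The state is a dict: "clock": time; "joints": joint angles; "dq": joint speeds; "joint_efforts": joint torques, N m; "position": TCP position; "ee_rot": TCP orientation; "force": force on the tool from outside, world axes, zero at the start; "ft_torque": the same for the moment, N m; "width": opening from 0.0 (shut) to 1.0 (fully open).
Only numpy, scipy, OpenCV 4.12 (cv2) and the standard library are available. Lean on these libraries where they do the work, as an engineer would, in place of code of your own. Each camera call takes 0.05 s, during which the arm holds its last target. There are 200 camera calls.

## Working session

There is one attempt and no reset: what is moved stays moved. The work goes in short steps, Python scripts to look and compute and a tool call to move; the robot and the scene stay as the last step left them, time stands still between calls to the robot, and variables do not carry over. Pictures are saved under pics/ and viewed, about 8 in all and at most 12, crops included, and the job is handed in when it is done.

Besides the shell and the picture viewer there is one more tool, called after "Call:" as name(argument=value, ...) on one line, values as JSON. jog_arm: Moves the arm, as the interface text tells. Scaled input: -1 to 1 covers 0.3 m each way for a shift and 2 pi rad each way for a turn. Its arguments: {"type":"object","properties":{"commands":{"type":"string"},"force":{"type":"number"}},"required":["commands"]}

```bash
mkdir -p pics; ls; cat > h.py <<'E'
import numpy as np, cv2, sys
from cell import status, viewer, arm
from scipy.spatial.transform import Rotation as Ro
def snap(name,tag):
    d=viewer.get_image(name); np.savez(f'pics/{tag}.npz',**d)
    cv2.imwrite(f'pics/{tag}.png',d['pixels'][...,::-1]); return d
def load(tag): return dict(np.load(f'pics/{tag}.npz'))
def cloud(d):
    z=d['z_map']; h,w=z.shape; K=d['camera_matrix']; k1=float(d['k1'])
    u,v=np.meshgrid(np.arange(w),np.arange(h))
    p=np.stack([u,v],-1).reshape(-1,1,2).astype(float)
    n=cv2.undistortPoints(p,K,np.array([k1,0,0,0.])).reshape(h,w,2)
    c=np.dstack([n*z[...,None],z])
    X=(c-d['t'])@d['R']; X[z==0]=np.nan; return X
def proj(d,P):
    P=np.atleast_2d(P).astype(float)
    return cv2.projectPoints(P,cv2.Rodrigues(d['R'])[0],d['t'],d['camera_matrix'],np.array([float(d['k1']),0,0,0.]))[0].reshape(-1,2)
E
python3 - <<'E'
from h import *
a=snap('side','s0');b=snap('top','t0')
for d in(a,b): print(d['camera_matrix'],d['k1'],-d['R'].T@d['t'],d['R'])
print(status.observe())
E
```

```text
pics
[[395.70531742   0.         321.26777961]
 [  0.         395.70531742 194.921104  ]
 [  0.           0.           1.        ]] -0.08718453673903068 [-0.08532626 -1.01974458  0.78100538] [[ 8.28861556e-01 -5.59453618e-01 -4.13296929e-04]
 [-2.76014680e-01 -4.08288247e-01 -8.70124476e-01]
 [ 4.86625542e-01  7.21326803e-01 -4.92831843e-01]]
[[500.14354973   0.         314.97744328]
 [  0.         500.14354973 197.50781559]
 [  0.           0.           1.        ]] 0.019430878629560253 [ 0.42595509 -0.07166746  1.54092018] [[-0.02032571 -0.99974913 -0.00940958]
 [-0.9949209   0.0211538  -0.09841203]
 [ 0.09858639  0.00736149 -0.99510127]]
{'clock': 0.1, 'joints': array([-1.36961509,  0.43516203,  0.02494248,  1.57395852, -0.01161719,
        1.13398826, -0.07511671]), 'dq': array([ 0.00153103, -0.00186235,  0.00125225, -0.00124004, -0.00064759,
        0.00110545, -0.00106346]), 'joint_efforts': array([ 2.91884127e-03, -6.69123960e+01,  9.87955034e-01, -3.15143895e+01,
       -6.04799646e-02,  3.73352354e-02,  3.04272703e-05]), 'position': array([0.18685292, 0.59596264, 0.22603606]), 'ee_rot': array([ 2.53132983e+00,  1.85913753e+00, -1.64107267e-03]), 'force': array([ 0.35851834, -0.39366916,  0.48947254]), 'ft_torque': array([-0.07867737, -0.0239553 ,  0.03880367]), 'width': 0.9973014608625179}
```

View pics/t0.png

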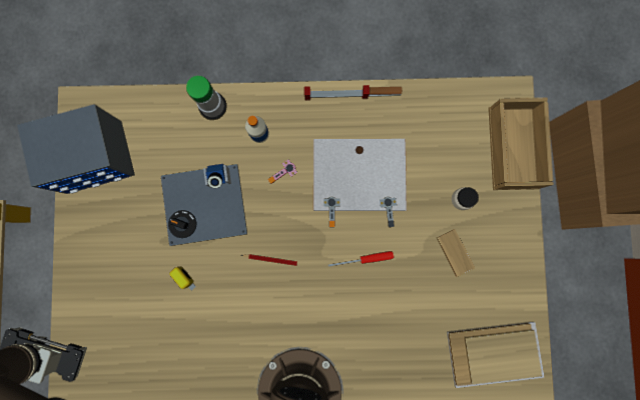

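View pics/s0.png

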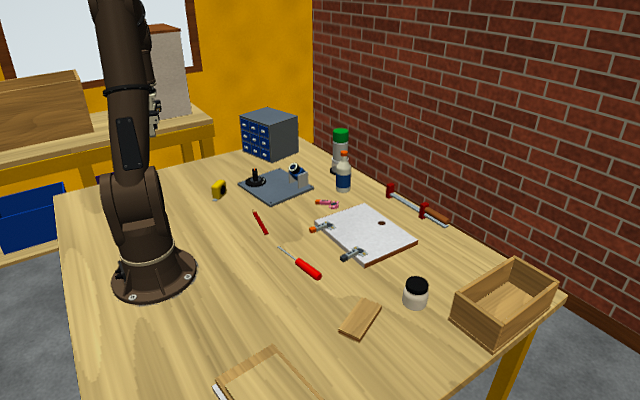

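The top view shows the rig plate at about (204,205) with its wing at (181,224) and the camera head at (215,177). The orange-clip hinge runs from (332,203) to (332,224), the plain one is at (389,205) and the pink look-alike is at (284,172). The side view agrees.

```bash
python3 - <<'E'
from h import *
b=load('t0');a=load('s0')
im=b['pixels'][...,::-1]
c1=cv2.resize(im[155:255,150:260],None,fx=5,fy=5,interpolation=cv2.INTER_CUBIC)[:, :]
c2=cv2.resize(im[190:235,315:405],None,fx=5,fy=5,interpolation=cv2.INTER_CUBIC)
o=np.zeros((500,550,3),np.uint8);o[:]=c1;cv2.imwrite('pics/rig.png',o);
s=a['pixels'][...,::-1]
c3=cv2.resize(s[155:275,235:425],None,fx=4,fy=4,interpolation=cv2.INTER_CUBIC)
cv2.imwrite('pics/side.png',c3);cv2.imwrite('pics/hin.png',c2)
X=cloud(b);Xs=cloud(a)
def rect(m,X,n):
    P=X[m]; r=cv2.minAreaRect(P[:,:2].astype(np.float32)*1000); print(n,m.sum(),r,np.median(P[:,2])); return r
Z=X[...,2]
hsv=cv2.cvtColor(b['pixels'],cv2.COLOR_RGB2HSV)
v,u=np.mgrid[:400,:640]
def box(u0,u1,v0,v1): return (u>=u0)&(u<=u1)&(v>=v0)&(v<=v1)
rig=box(155,255,158,250)&(Z>0.0)&(hsv[...,1]<110)&(hsv[...,0]>90)
n,l,st,_=cv2.connectedComponentsWithStats(rig.astype(np.uint8)); k=1+np.argmax(st[1:,4]); rect(l==k,X,'rig')
door=box(305,412,130,218)&(Z>0.015)&(hsv[...,1]<40)&(hsv[...,2]>120)
n,l,st,_=cv2.connectedComponentsWithStats(door.astype(np.uint8)); k=1+np.argmax(st[1:,4]); rect(l==k,X,'door')
for nm,D,XX,bx in(('top',b,X,box(315,350,215,232)),('side',a,Xs,box(300,325,220,240))):
    h=cv2.cvtColor(D['pixels'],cv2.COLOR_RGB2HSV)
    m=bx&(h[...,0]<17)&(h[...,1]>170)&(h[...,2]>120); P=XX[m]; print(nm,'clip',m.sum(),np.nanmean(P,0),np.nanmin(P,0),np.nanmax(P,0), u[m].mean(),v[m].mean())
# heights in regions
for nm,XX,bx in(('wing top',X,box(165,200,208,240)),('cam',X,box(200,232,160,192)),('wing side',Xs,box(240,270,160,192)),('cam side',Xs,box(285,312,158,190))):
    q=XX[bx]; print(nm,[np.round(np.nanmean(q[(q[:,2]>lo)&(q[:,2]<hi)],0),4) for lo,hi in((.04,.06),(.06,.1),(.1,.13))],np.nanmax(q[:,2]))
E
```

```text
rig 4760 ((563.8491821289062, 283.6940612792969), (217.6885528564453, 238.91917419433594), 7.607733249664307) 0.014180317754679594
door 6286 ((633.525634765625, -197.78399658203125), (278.4447021484375, 241.98382568359375), 88.790771484375) 0.030336435179068505
top clip 29 [ 0.49556089 -0.10986361  0.0392148 ] [ 0.4873509  -0.11754518 -0.00563244] [ 0.50495334 -0.10365785  0.05327697] 331.9310344827586 223.41379310344828
side clip 23 [ 0.49273791 -0.11007753  0.04411412] [ 0.48477211 -0.1172062   0.03084169] [ 0.5026335  -0.10145917  0.04847344] 312.30434782608694 228.43478260869566
wing top [array([0.5036, 0.332 , 0.0481]), array([0.5051, 0.3455, 0.0678]), array([nan, nan, nan])] 0.07675491439435732
cam [array([0.653 , 0.2176, 0.0532]), array([0.645 , 0.2309, 0.0821]), array([0.6305, 0.2318, 0.1057])] 0.11623205196214634
wing side [array([0.4969, 0.3293, 0.0504]), array([0.5018, 0.3393, 0.0685]), array([nan, nan, nan])] 0.07492687304082021
cam side [array([0.6422, 0.2175, 0.0499]), array([0.6342, 0.2163, 0.0801]), array([0.6276, 0.2295, 0.1057])] 0.11275969225205214<stdin>:26: RuntimeWarning: Mean of empty slice
```

View pics/rig.png

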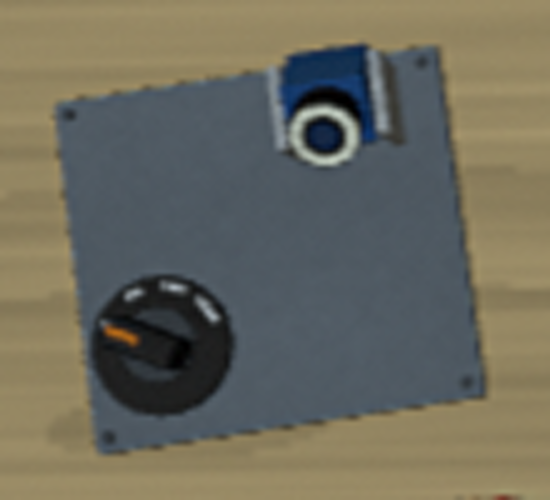

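View pics/hin.png

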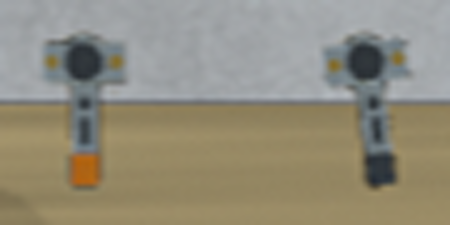

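```bash
python3 - <<'E'
from h import *
b=load('t0');a=load('s0');Xb=cloud(b);Xs=cloud(a)
v,u=np.mgrid[:400,:640]
def ray(d,uv,z):
    n=cv2.undistortPoints(np.array([[uv]],float),d['camera_matrix'],np.array([float(d['k1']),0,0,0.]))[0,0]
    w=d['R'].T@np.array([*n,1]); c=-d['R'].T@d['t']; return c+w*(z-c[2])/w[2]
def tri(uva,uvb):
    A=[];B=[]
    for d,uv in((a,uva),(b,uvb)):
        n=cv2.undistortPoints(np.array([[uv]],float),d['camera_matrix'],np.array([float(d['k1']),0,0,0.]))[0,0]
        w=d['R'].T@np.array([*n,1]);w/=np.linalg.norm(w);c=-d['R'].T@d['t'];M=np.eye(3)-np.outer(w,w);A.append(M);B.append(M@c)
    return np.linalg.lstsq(np.vstack(A),np.hstack(B),rcond=None)[0]
def cen(d,bx,w):
    m=(u>=bx[0])&(u<=bx[1])&(v>=bx[2])&(v<=bx[3]); w=w*m; return np.array([(u*w).sum(),(v*w).sum()])/w.sum(), (w>.5).sum()
def g(d): return d['pixels'].astype(float)
P=g(b);S=g(a)
org=lambda P:np.clip((P[...,0]-P[...,2]-80)/80,0,1)
drk=lambda P:np.clip((100-P.max(-1))/50,0,1)
wht=lambda P:np.clip((P.min(-1)-150)/50,0,1)
ct,_=cen(b,(326,338,215,232),org(P)); cs,_=cen(a,(300,325,220,240),org(S)); print('clip',ct,cs,ray(b,ct,.045),ray(a,cs,.04),tri(cs,ct))
du,n=cen(b,(326,337,197,208),drk(P)); print('cup top',du,n,ray(b,du,.033))
rt,n=cen(b,(205,225,172,190),wht(P)); rs,n2=cen(a,(283,304,158,180),wht(S)); print('ring',rt,n,rs,n2,ray(b,rt,.1),ray(a,rs,.1),tri(rs,rt))
# 3D ring from depth
for d,X,bx,W in((b,Xb,(205,225,172,190),wht(P)),(a,Xs,(283,304,158,180),wht(S))):
    m=(u>=bx[0])&(u<=bx[1])&(v>=bx[2])&(v<=bx[3])&(W>.5); Q=X[m];Q=Q[Q[:,2]>.08];print('ring3d',len(Q),Q.mean(0),(Q.max(0)+Q.min(0))/2)
# wing
for X in(Xb,Xs):
    q=X.reshape(-1,3);q=q[(np.hypot(q[:,0]-.505,q[:,1]-.3465)<.035)&(q[:,2]>.066)]
    r=cv2.minAreaRect(q[:,:2].astype(np.float32)*1000);print('wing',len(q),r,np.percentile(q[:,2],[50,90]),np.degrees(np.arctan2(*np.linalg.svd(q[:,:2]-q[:,:2].mean(0))[2][0][::-1])))
for X in(Xb,Xs):
    q=X.reshape(-1,3);q=q[(abs(q[:,0]-.53)<.06)&(abs(q[:,1]+.11)<.03)]
    q2=q[(q[:,2]>.036)&(q[:,0]<.535)];print('arm top',len(q2),q2.mean(0),np.median(q2[:,2]),np.degrees(np.arctan2(*np.linalg.svd(q2[:,:2]-q2[:,:2].mean(0))[2][0][::-1])))
E
python3 -c "
import cv2;" 
```

```text
clip [331.58464774 223.52260778] [311.50492329 229.78658118] [ 0.49497735 -0.10864543  0.045     ] [ 0.48950823 -0.11012941  0.04      ] [ 0.49349982 -0.10776819  0.03732001]
cup top [331.19709794 201.89419589] 36 [ 0.56096786 -0.10931612  0.033     ]
ring [214.86242038 181.30191083] 21 [292.86666667 165.95151515] 14 [0.62223977 0.22908107 0.1       ] [0.62466979 0.23647818 0.1       ] [0.62104068 0.22857478 0.104106  ]
ring3d 21 [0.62242318 0.22698597 0.1014258 ] [0.62049407 0.22996629 0.10166842]
ring3d 14 [0.62305122 0.2308886  0.1021081 ] [0.61944964 0.23165249 0.10143848]
wing 70 ((505.3650207519531, 345.8918762207031), (43.2850227355957, 18.61995506286621), 64.5766830444336) [0.06926715 0.07290961] 65.05868020194252
wing 23 ((503.4132385253906, 343.59393310546875), (45.03491973876953, 17.94460105895996), 70.71924591064453) [0.07046178 0.07346069] -111.22044925105864
arm top 81 [ 0.50975646 -0.10752401  0.04575909] 0.045656408937000105 -179.3310499242459
arm top 76 [ 0.50718782 -0.1103298   0.04401913] 0.045257695135601135 176.35404183864728
```

View pics/side.png

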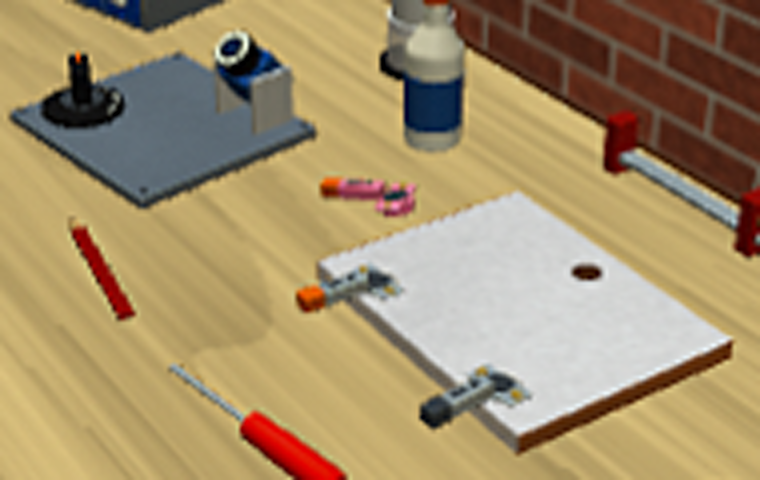

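The side crop confirms this: orange clip at (312,298), wing at (80,85) and lens ring at (232,48) in crop pixels. The depths agree with the text, so I'm moving over the sleeve.

Call:
jog_arm(commands="-1 0.106 -0.0832 -0.033 0 0 0.0236; -1 0.106 -0.0832 -0.033 0 0 0.0236; -1 0.106 -0.0832 -0.033 0 0 0.0236; -1 0.106 -0.0832 -0.033 0 0 0.0236; -1 0.106 -0.0832 -0.033 0 0 0.0236", force=30)

```text
clock: 0.6
position: [0.347, 0.4702, 0.1766]
ee_rot: [1.678, 2.656, -0.001]
force: [0.7, -0.0, 0.3]
width: 0.996
```

Call:
jog_arm(commands="-1 0.106 -0.0832 -0.033 0 0 0.0236; -1 0.106 -0.0832 -0.033 0 0 0.0236; -1 0.106 -0.0832 -0.033 0 0 0.0236; -1 0.106 -0.0832 -0.033 0 0 0.0236; -1 0.106 -0.0832 -0.033 0 0 0.0236")

```text
clock: 1.1
position: [0.5059, 0.3454, 0.127]
ee_rot: [-0.602, -3.083, 0.001]
force: [1.0, 1.0, -0.5]
width: 0.998
```

Call:
jog_arm(commands="-1 0 0 0 0 0 0; -1 0 0 0 0 0 0; -1 0 0 0 0 0 0; -1 0 0 0 0 0 0; -1 0 0 0 0 0 0")

```text
clock: 1.6
position: [0.5041, 0.348, 0.1281]
ee_rot: [0.609, 3.082, 0.001]
force: [-0.0, -0.2, 0.2]
width: 1.002
```

Call:
jog_arm(commands="-1 0 -0.003 -0.07 0 0 0; -1 0 0 -0.07 0 0 0; -1 0 0 -0.07 0 0 0; -1 0 0 -0.065 0 0 0; -1 0 0 0 0 0 0")

```text
clock: 2.1
position: [0.5031, 0.3454, 0.043]
ee_rot: [-0.609, -3.079, 0.005]
force: [0.2, -0.5, -0.3]
width: 0.998
```

Call:
jog_arm(commands="1 0 0 0 0 0 0; 1 0 0 0 0 0 0; 1 0 0 0 0 0 0; 1 0 0 0 0 0 0; 1 0 0 0 0 0 0")

```text
clock: 2.6
position: [0.5052, 0.346, 0.0458]
ee_rot: [0.612, 3.081, 0.001]
force: [-0.2, -1.1, 1.0]
width: 0.611
```

Call:
jog_arm(commands="1 0 0 0 0 0 0; 1 0 0 0 0 0 0; 1 0 0 0 0 0 0; 1 0 0 0 0 0 0; 1 0 0 0 0 0 0")

```text
clock: 3.1
position: [0.5036, 0.3465, 0.0452]
ee_rot: [-0.61, -3.08, 0.0]
force: [-6.4, 2.0, 1.8]
width: 0.215
```

Call:
jog_arm(commands="1 0 0 0 0 0 -0.015; 1 0 0 0 0 0 -0.015; 1 0 0 0 0 0 -0.015; 1 0 0 0 0 0 -0.015; 1 0 0 0 0 0 -0.015", force=40)

```text
clock: 3.6
position: [0.5027, 0.3471, 0.0452]
ee_rot: [-1.316, -2.849, 0.001]
force: [-7.7, 2.9, 4.0]
width: 0.211
```

Call:
jog_arm(commands="1 0 0 0 0 0 -0.015; 1 0 0 0 0 0 -0.015; 1 0 0 0 0 0 -0.015; 1 0 0 0 0 0 -0.015; 1 0 0 0 0 0 -0.015")

```text
clock: 4.1
position: [0.5021, 0.3482, 0.0452]
ee_rot: [-1.943, -2.464, 0.001]
force: [-8.7, 5.5, 3.8]
width: 0.216
```

Call:
jog_arm(commands="1 0 0 0 0 0 -0.015; 1 0 0 0 0 0 -0.015; 1 0 0 0 0 0 -0.015; 1 0 0 0 0 0 -0.015; 1 0 0 0 0 0 -0.013")

```text
clock: 4.6
position: [0.5021, 0.3493, 0.0452]
ee_rot: [-2.451, -1.958, 0.001]
force: [-7.5, 8.6, 1.3]
width: 0.214
```

Call:
jog_arm(commands="1 0 0 0 0 0 0; 1 0 0 0 0 0 0; 1 0 0 0 0 0 0; -1 0 0 0 0 0 0; -1 0 0 0 0 0 0")

```text
clock: 5.1
position: [0.5051, 0.3459, 0.0452]
ee_rot: [2.454, 1.962, 0.0]
force: [0.2, -0.4, -0.7]
width: 0.341
```

Call:
jog_arm(commands="-1 0 0 0 0 0 0; -1 0 0 0 0 0 0; -1 0 0 0 0 0 0; -1 0 0 0 0 0 0; -1 0 0 0 0 0 0")

```text
clock: 5.6
position: [0.5051, 0.3458, 0.0452]
ee_rot: [2.454, 1.961, 0.0]
force: [0.3, 0.5, -0.8]
width: 0.771
```

Call:
jog_arm(commands="-1 0 0 0.1 0 0 0; -1 0 0 0.14 0 0 0; -1 0 0 0.14 0 0 0; -1 0.01 -0.14 0.12 0 0 0.0034; -1 0.005 -0.15 0 0 0 0.0034")

```text
clock: 6.1
position: [0.5115, 0.2653, 0.1964]
ee_rot: [2.407, 2.018, 0.014]
force: [1.5, -0.4, -0.8]
width: 1.001
```

Call:
jog_arm(commands="-1 0.005 -0.15 0 0 0 0.0034; -1 0.005 -0.15 0 0 0 0.0034; -1 0.005 -0.15 0 0 0 0.0034; -1 0.005 -0.15 0 0 0 0.0034; -1 0.005 -0.15 0 0 0 0.0034")

```text
clock: 6.6
position: [0.5165, 0.0362, 0.192]
ee_rot: [2.299, 2.14, 0.001]
force: [1.7, -0.0, -0.7]
width: 0.998
```

Call:
jog_arm(commands="-1 0.005 -0.15 0 0 0 0.0034; -1 0.005 -0.15 -0.1 0 0 0.0034; -1 0.005 -0.15 -0.1 0 0 0.007; -1 0 0 0 0 0 0; -1 0 0 0 0 0 0")

```text
clock: 7.1
position: [0.5203, -0.0914, 0.1357]
ee_rot: [-2.209, -2.233, 0.002]
force: [-0.5, 1.5, 0.1]
width: 1.002
```

```bash
python3 - <<'E'
from h import *
b=snap('top','t1');a=snap('side','s1')
c1=cv2.resize(b['pixels'][155:255,150:260,::-1],None,fx=4,fy=4,interpolation=cv2.INTER_CUBIC)
c2=cv2.resize(a['pixels'][155:255,285:375,::-1],None,fx=4,fy=4,interpolation=cv2.INTER_CUBIC)
cv2.imwrite('pics/c1.png',np.hstack([c1,c2]))
for X in(cloud(b),cloud(a)):
    q=X.reshape(-1,3);q=q[(np.hypot(q[:,0]-.505,q[:,1]-.3465)<.035)&(q[:,2]>.066)]
    print(cv2.minAreaRect(q[:,:2].astype(np.float32)*1000))
s=status.observe();print(s['position'],s['ee_rot'],s['joints'],s['clock'])
E
```

```text
((505.05499267578125, 345.94305419921875), (19.55117416381836, 43.54703140258789), 73.05689239501953)
((503.7644958496094, 347.52606201171875), (24.08905792236328, 41.237876892089844), 79.60218048095703)
[ 0.52141506 -0.0890931   0.13666516] [-2.20483100e+00 -2.23792321e+00 -1.37036225e-03] [-0.13981878  0.38110101  0.2745754   1.9343975  -0.13638733  0.84319395
  1.79259764] 7.2
```

View pics/c1.png

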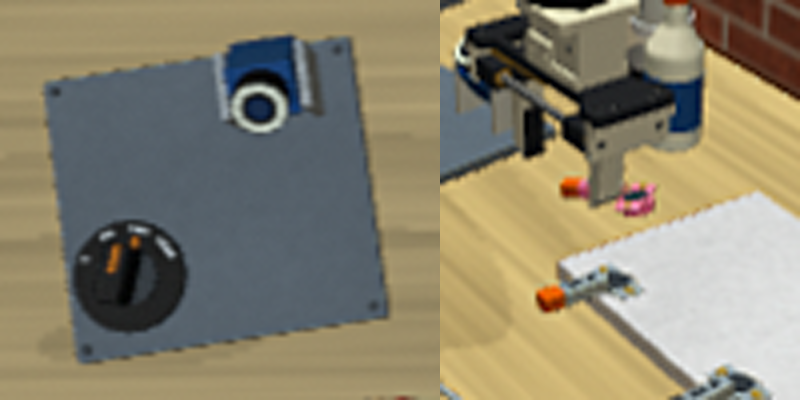

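Stop 3 is reached: the wing is at about -15° and its pointer is on the third label at (138,235). Next I descend on the orange hinge.

Call:
jog_arm(commands="-1 -0.005 -0.0667 0 0 0 -0.0038; -1 0 0 -0.1 0 0 0; -1 0 0 -0.1 0 0 0; -1 0 0 -0.1 0 0 0; -1 0 0 -0.0933 0 0 0")

```text
clock: 7.7
position: [0.5205, -0.1081, 0.018]
ee_rot: [2.229, 2.213, 0.003]
force: [0.7, -0.4, -0.0]
width: 0.997
```

Call:
jog_arm(commands="1 0 0 0 0 0 0; 1 0 0 0 0 0 0; 1 0 0 0 0 0 0; 1 0 0 0 0 0 0; 1 0 0 0 0 0 0", force=40)

```text
clock: 8.2
position: [0.5203, -0.1102, 0.0194]
ee_rot: [2.231, 2.21, 0.002]
force: [-0.3, -0.6, -0.0]
width: 0.617
```

Call:
jog_arm(commands="1 0 0 0 0 0 0; 1 0 0 0 0 0 0; 1 0 0 0 0 0 0; 1 0 0 0 0 0 0; 1 0 0 0 0 0 0")

```text
clock: 8.7
position: [0.5194, -0.1101, 0.0182]
ee_rot: [-2.232, -2.21, 0.0]
force: [-0.8, 2.1, 0.0]
width: 0.178
```

```bash
python3 -c "
from h import *
s=status.observe();print(s['position'],s['ee_rot'],s['width'],s['force'],s['ft_torque'])"
```

```text
[ 0.51937892 -0.11011125  0.01823001] [-2.23213817e+00 -2.21025787e+00  1.23975441e-05] 0.17766588769139305 [-0.75910657  2.05504398  0.00338704] [ 0.32249972 -0.11427766  0.0705913 ]
```

Call:
jog_arm(commands="1 0 0 0.03 0 0 0; 1 0 0 0.04 0 0 0; 1 0 0 0.06 0 0 0; 1 0 0 0.1 0 0 0; 1 0 0 0.12 0 0 0")

```text
clock: 9.2
position: [0.5186, -0.1105, 0.1245]
ee_rot: [-2.232, -2.209, 0.002]
force: [0.1, -0.6, -1.3]
width: 0.168
```

Call:
jog_arm(commands="1 0 0 0.12 0 0 0; 1 0 0 0.12 0 0 0; 1 0 0 0.1 0 0 0; 1 0 0 0.05 0 0 0; 1 0 0 0 0 0 0")

```text
clock: 9.7
position: [0.5205, -0.1108, 0.2435]
ee_rot: [2.23, 2.207, 0.005]
force: [0.8, -0.8, -1.5]
width: 0.169
```

```bash
cat > goal.py <<'E'
from h import *
import sys
psi=np.radians(7.6); hy=float(sys.argv[1]) if len(sys.argv)>1 else -.5
lens=np.array([.621,.230,.100])
Rl=(Ro.from_euler('z',psi)*Ro.from_euler('y',-35,degrees=True)).as_matrix()
foc=lens+.12*Rl[:,2]
s=status.observe(); R=Ro.from_rotvec(s['ee_rot']).as_matrix(); p=s['position']
Rh0=np.diag([1,1,1.]) # tool->hinge: tool x=+hinge y
T=np.array([[0,1,0],[1,0,0],[0,0,-1.]]).T
if __name__=='__main__':
    print('focus',foc)
    # nominal tool orientation now: hinge yaw hy ; goal
    Rg=Rl@T            # columns: tool axes when hinge axes = tool
    pg=foc+Rl@np.array([-.04,0,.0075-.019])
    rv=Ro.from_matrix(Rg@R.T).as_rotvec()
    print('pos',p,'goal',pg,'shift/0.3',(pg-p)/.3,'rot/2pi',rv/2/np.pi,'deg',np.degrees(rv))
    print(R, s['joints'],s['force'],s['width'])
E
python3 goal.py; python3 - <<'E'
from h import *
b=snap('top','t2');a=snap('side','s2')
c2=cv2.resize(a['pixels'][130:250,280:400,::-1],None,fx=4,fy=4,interpolation=cv2.INTER_CUBIC)
c1=cv2.resize(b['pixels'][170:250,310:385,::-1],None,fx=4,fy=4,interpolation=cv2.INTER_CUBIC)
c1=cv2.copyMakeBorder(c1,0,160,0,0,cv2.BORDER_CONSTANT)
cv2.imwrite('pics/c2.png',np.hstack([c1,c2]))
E
```

```text
focus [0.55277545 0.2208969  0.19829825]
pos [ 0.52051964 -0.11083044  0.24348939] goal [0.52683539 0.21743576 0.16593494] shift/0.3 [ 0.02105251  1.09422065 -0.25851484] rot/2pi [ 0.00593098 -0.09629824  0.02209249] deg [  2.13515353 -34.66736743   7.95329568]
[[ 1.04897266e-02  9.99931662e-01  5.16106397e-03]
 [ 9.99944944e-01 -1.04881850e-02 -3.25664190e-04]
 [-2.71511741e-04  5.16419595e-03 -9.99986629e-01]] [-0.14430199  0.26629729  0.32158325  1.79946365 -0.09477358  1.0855887
  1.77085645] [ 0.80804499 -0.81856115 -1.54779553] 0.1690335396228713
```

View pics/c2.png

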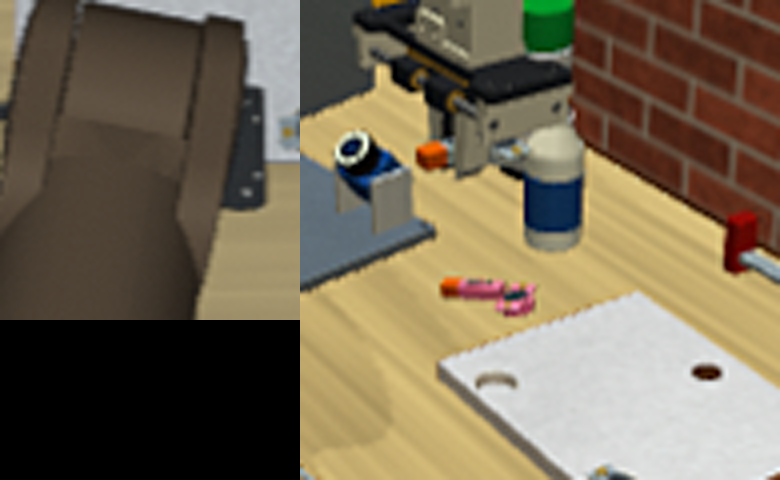

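The hinge is held level and the bore is empty in the side crop at (495,380). Moving to the focus point.

Call:
jog_arm(commands="1 0.002 0.1094 0 0.0006 -0.0096 0.0022; 1 0.002 0.1094 0 0.0006 -0.0096 0.0022; 1 0.002 0.1094 0 0.0006 -0.0096 0.0022; 1 0.002 0.1094 0 0.0006 -0.0096 0.0022; 1 0.002 0.1094 0 0.0006 -0.0096 0.0022")

```text
clock: 10.3
position: [0.5213, 0.0549, 0.239]
ee_rot: [2.004, 2.129, 0.336]
force: [0.1, -0.4, -1.0]
width: 0.169
```

Call:
jog_arm(commands="1 0.002 0.1094 0 0.0006 -0.0096 0.0022; 1 0.002 0.1094 0 0.0006 -0.0096 0.0022; 1 0.002 0.1094 0 0.0006 -0.0096 0.0022; 1 0.002 0.1094 0 0.0006 -0.0096 0.0022; 1 0.002 0.1094 0 0.0006 -0.0096 0.0022")

```text
clock: 10.8
position: [0.5243, 0.2085, 0.2386]
ee_rot: [1.775, 2.02, 0.608]
force: [0.5, -0.4, -0.8]
width: 0.174
```

Call:
jog_arm(commands="1 0 0 -0.05 0 0 0; 1 0 0 -0.05 0 0 0; 1 0 0 -0.05 0 0 0; 1 0 0 0 0 0 0; 1 0 0 0 0 0 0")

```text
clock: 11.3
position: [0.5251, 0.2068, 0.1942]
ee_rot: [1.777, 2.02, 0.604]
force: [0.0, 0.2, -0.5]
width: 0.17
```

```bash
python3 goal.py
```

```text
focus [0.55277545 0.2208969  0.19829825]
pos [0.52514365 0.20679653 0.1941663 ] goal [0.52683539 0.21743576 0.16593494] shift/0.3 [ 0.00563912  0.03546408 -0.09410453] rot/2pi [ 0.00097004 -0.00422995  0.00092652] deg [ 0.34921614 -1.52278163  0.33354766]
[[-0.1265181   0.82753002  0.5469801 ]
 [ 0.99196088  0.1069934   0.0675724 ]
 [-0.00260507  0.551132   -0.83441401]] [-0.77975331  0.14454248  0.13708947  2.2772451   0.92247253  0.32951326
  0.22298861] [ 0.02615685  0.19106117 -0.5168024 ] 0.17041375539075754
```

Call:
jog_arm(commands="1 0.003 0.018 -0.03 0.001 -0.0042 0.0009; 1 0.003 0.0175 -0.03 0 0 0; 1 0 0 -0.034 0 0 0; 1 0 0 0 0 0 0; 1 0 0 0 0 0 0")

```text
clock: 11.8
position: [0.5278, 0.2178, 0.1674]
ee_rot: [1.758, 2.006, 0.636]
force: [0.1, -0.2, -1.5]
width: 0.169
```

```bash
python3 goal.py; python3 - <<'E'
from h import *
b=snap('top','t3');a=snap('side','s3')
c2=cv2.resize(a['pixels'][100:200,230:350,::-1],None,fx=4,fy=4,interpolation=cv2.INTER_CUBIC)
c1=cv2.resize(b['pixels'][150:250,170:250,::-1],None,fx=4,fy=4,interpolation=cv2.INTER_CUBIC)
cv2.imwrite('pics/c3.png',np.hstack([c1,c2]))
E
```

```text
focus [0.55277545 0.2208969  0.19829825]
pos [0.52780213 0.21781403 0.16737955] goal [0.52683539 0.21743576 0.16593494] shift/0.3 [-0.00322245 -0.0012609  -0.00481536] rot/2pi [-2.74646830e-04  3.21493521e-04  8.09989016e-05] deg [-0.09887286  0.11573767  0.0291596 ]
[[-0.13175337  0.81085055  0.57023017]
 [ 0.99128148  0.10693377  0.07698184]
 [ 0.00144391  0.57540122 -0.81787001]] [-0.87305755  0.20519239  0.22068289  2.32475557  1.28717759  0.26395196
 -0.17359312] [ 0.102286   -0.21159034 -1.46014454] 0.16926829905616994
```

View pics/c3.png

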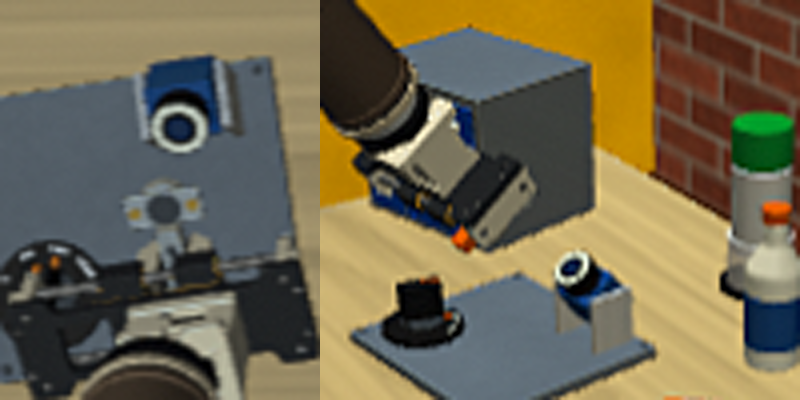

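The top view shows the held cup at crop (165,208) and the lens ring at (180,127). In the side view the finger hides the cup; the clip is at (462,240). I'll check the cup's 3D position from depth.

```bash
python3 - <<'E'
import sys; sys.argv=['x']
from goal import *
b=load('t3');X=cloud(b)
print('proj cup c,ears', proj(b,np.array([foc+Rl@np.array(o) for o in([0,0,.003],[0,.018,.003],[0,-.018,.003])])))
P=b['pixels'].astype(int)
# ears = yellow/golden dots ; cup = dark disc
v,u=np.mgrid[:400,:640]; reg=(u>196)&(u<226)&(v>190)&(v<212)
L=(X-foc)@Rl
m=reg&(np.abs(L[...,2])<.03)&(L[...,0]>-.02)&(np.abs(L[...,1])<.04)&(np.abs(L[...,0])<.04)
q=L[m];print('n',m.sum(),'bbox',q.min(0),q.max(0),'mean',q.mean(0),'med',np.median(q,0))
A=np.c_[q[:,:2],np.ones(len(q))];w=np.abs(q[:,2]-np.median(q[:,2]))<.006
c=np.linalg.lstsq(A[w],q[w,2],rcond=None)[0];print('plane slopes deg',np.degrees(c[:2]),'off',c[2],w.sum())
for y,x in[(r,cc) for r in range(192,212) for cc in range(200,224)]:
    p=P[y,x]
    if p[0]-p[2]>45: print('gold',x,y,p,np.round(L[y,x],4))
dk=m&(P.max(-1)<105);print('dark',dk.sum(),u[dk].mean(),v[dk].mean(),L[dk].mean(0))
for r in range(190,212): print(r,' '.join('%3d'%int(t) for t in P[r,198:226].mean(-1)))
E
```

```text
proj cup c,ears [[210.19257654 202.55518276]
 [203.56619157 203.57594869]
 [216.81578768 201.53482904]]
n 216 bbox [-0.01963165 -0.02466031 -0.01087237] [0.02025995 0.02432409 0.01872896] mean [ 0.00258342 -0.0009666   0.00403222] med [ 0.00343752 -0.00142501  0.00347401]
plane slopes deg [-1.06786153 -0.08786634] off 0.003508360592024697 172
gold 217 200 [133 114  60] [ 0.0072 -0.0206  0.008 ]
gold 218 200 [131 110  53] [ 0.0049 -0.0225  0.0046]
gold 217 201 [137 116  49] [ 0.0045 -0.02    0.0085]
gold 218 201 [138 117  48] [ 0.0002 -0.0211  0.0014]
gold 202 203 [126 114  74] [0.0034 0.0212 0.0048]
gold 203 203 [136 114  42] [0.0024 0.0189 0.0037]
gold 204 203 [136 116  53] [0.0042 0.0152 0.008 ]
gold 203 204 [135 119  65] [0.0004 0.0191 0.0056]
gold 204 204 [133 124  84] [0.0006 0.0162 0.007 ]
dark 74 210.82432432432432 201.6216216216216 [ 0.00258418 -0.00234176  0.00313258]
190  92  92  91  90  92  91  93  93  93  94  94  94  92  91  90  91  90  91  91  91  92  92  91  91  90  91  92  94
191  91  92  92  90  92  92  92  93  93  92  93  92  91  90  91  92  90  90  91  91  91  91  9
[... 1641 characters left out ...]
  92
206  94  94  94  93 109 130 136 146 144 126 107 101  98  95 103 106  85  79  90  91  91  91  91  92  93  93  93  91
207  93  95  93  93  97  91  78  88  96  94  93 105 112 114 115 114  85  66  82  91  93  92  92  91  92  93  92  92
208  93  93  93  93  93  91  90  91  91  90  89 112 125 128 133 133  98  68  83  90 108 111  99  94  92  92  92  94
209  94  93  93  93  92  93  93  94  92  91  86 112 126 125 129 133 115  76  65  92 121 130 125 116 102  91  93  96
210  93  92  94  93  92  93  92  93  94 105 116 125 127 126 126 132 128  90  54  88 123 132 133 131 103  87  94  95
211  93  94  94  93  93  93  92  95 105 122 130 130 129 114  96 102 125  95  48 105 133 133 134 134 103  87  94  95
```

Call:
jog_arm(commands="1 -0.003 0 -0.004 0 0 0; 1 0 0 0 0 0 0; 1 0 0 0 0 0 0; 1 0 0 0 0 0 0; 1 0 0 0 0 0 0")

```text
clock: 12.4
position: [0.5267, 0.2179, 0.1657]
ee_rot: [1.758, 2.007, 0.636]
force: [-0.8, -0.1, -1.7]
width: 0.17
```

Call:
jog_arm(commands="1 0 0 0 0 0 0; 1 0 0 0 0 0 0; 1 0 0 0 0 0 0; 1 0 0 0 0 0 0; 1 0 0 0 0 0 0")

```text
clock: 12.9
position: [0.5267, 0.2179, 0.1656]
ee_rot: [1.758, 2.007, 0.636]
force: [-0.1, 0.3, -0.7]
width: 0.172
```

```bash
python3 goal.py; python3 - <<'E'
from h import *
b=snap('top','t4');a=snap('side','s4')
c=cv2.resize(b['pixels'][60:300,140:500,::-1],None,fx=2,fy=2,interpolation=cv2.INTER_CUBIC)
cv2.imwrite('pics/c4.png',c); print(np.abs(status.observe()['dq']).max())
E
```

```text
focus [0.55277545 0.2208969  0.19829825]
pos [0.52665434 0.21792982 0.16563653] goal [0.52683539 0.21743576 0.16593494] shift/0.3 [ 0.00060352 -0.00164687  0.00099469] rot/2pi [-2.85091096e-04  2.64119040e-04  3.71295994e-05] deg [-0.10263279  0.09508285  0.01336666]
[[-0.13202644  0.81102824  0.56991422]
 [ 0.99124497  0.10711996  0.07719272]
 [ 0.00155628  0.57511609 -0.81807033]] [-0.87650528  0.20739551  0.2228022   2.32857148  1.30519433  0.26217099
 -0.19394708] [-0.11805626  0.25466109 -0.67146009] 0.1718119279102858
0.001575956332834471
```

View pics/c4.png

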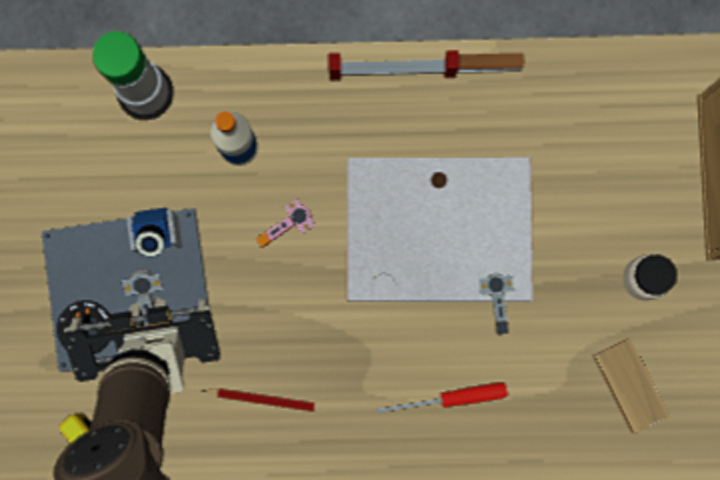

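The last view shows the hinge held in front of the lens, with the cup at (143,285) and the ring at (150,240). The plain hinge and the bystanders have not moved, and the arm is still, so I'm handing in.

```bash
python3 -c "
from cell import arm
print(arm.sign_off())"
```

```text
the job is handed in; nothing more can be done
None
```

I turned the sleeve to stop 3, then lifted the orange-clip hinge out of its bore. I handed in at about 13 s with the hinge held still at the camera's focus point.

- **Sleeve:** I turned it about 1.40 rad. In the pictures taken after letting go, the wing lies at about -10° to -17° (stop 3 should be -12.4°) with its pointer on the third label.
- **Hinge pose:** by the arm's own reading, the tool is within 1 mm and 0.2° of the goal. That goal rests on my camera measurements of the lens.
- **Depth check:** before a last correction of about 1 mm, the cup measured 2–3 mm from the focus point, with its face about 1° off square.
- **Less certain:** two measures of the hinge's turn about the lens axis disagreed, at roughly +3° and -1° from the goal. I left it because their average matched. The finger hid the cup in the side view, so the final cup position rests on the top camera and the arm's reading.
- **Other things:** the last top view showed the plain hinge, the pink look-alike and the bystanders where they were. The tape measure was partly behind the arm.

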